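# Fetch the mask lens frame from behind the front row

### The arm

A 6-joint arm with a two-finger parallel gripper is mounted at the origin on the work surface. World frame = base frame: x ahead of the robot, y to its left, z up, the work surface at z = 0. Lengths are in mm, angles in rad, forces in N, time in s.
With the tool pointing down it reaches from about 325 to 775 mm from the base axis. Payload 5.5 kg.
Tool frame: the origin (TCP) lies on the mounting face of the last link; the fingertips stand 173 mm ahead of it and the grasp point (between the pads) lies 155 mm ahead of it; z points along the fingers, y is the direction in which the jaws open and shut (so a half turn about z gives the same grasp; the last joint's range is limited). The gripper opens to 85 mm and grips with 20 to 120 N. Pads are 22 mm wide; open, the fingers measure 114 mm over their backs; the gripper's body (76 mm by 85 mm) begins 54 mm behind the grasp point. The pads swing forward as they close: fully open they stand 13 mm farther back than shut.
Start: joints at [-1.324, 0.091, 1.231, -0, 1.82, -0.057], TCP at [179.489, -572.54, 404.675] pointing down, gripper open.
Joint ranges: [-2.87, 2.87], [-0.86, 2.18], [0.17, 2.46], [-1.51, 4.65], [0.06, 2.69], [-2.65, 2.65]. Speed limits (rad/s): [2.57, 2.57, 3.01, 3.14, 3.14, 3.14].

### API

Orientations are given as a unit quaternion [w, x, y, z].
In Python, from bench import state, camera, camera_params, finish_job gives the robot as it stands. The module is installed in compiled form; this text tells all that it offers.
- The arm moves only by the tool drive_tool, never from a script. Its arguments are lists of equal length, an entry for each row: "offset": the shift along the tool's x, y, z in cm, a list of three; "roll": the turn about the tool's z in rad; "grip": the opening, from -1 (shut) to 1 (fully open). A call has exactly 8 rows; each row is the pose to reach, as a shift and turn from the pose measured when the call began, along the tool's axes at that moment; what a row does not reach only later rows make up. A row lasts 1/8 s, in which the tool goes at most 62.5 mm and 10.7 degrees, less where a joint would pass 70% of its speed; a pose out of reach is approached as far as the arm can. A call with a gripper value outside its range is refused whole. The fingers move at their own pace and stop on an object; "newtons" is the grip in N (left out, the last holds). Time passes only in rows, so rows that repeat a pose let the fingers close, or fill a call up. It gives the time, the measured TCP pose, the force and the opening at its end, in the units of the state.
- state(): the state, without advancing time (a new reading comes with each control period).
- camera(name): name is "scene" or "top" or "wrist"; returns the picture (400x640x3 uint8, blue, green, red); there is no depth.
- camera_params(name): a dict with "fx", "fy", "cx", "cy" (pixels), "R" (3x3) and "t" (3): a world point X has camera coordinates R X + t. Camera axes: x right, y down, z forward; pixel columns grow to the right and rows downward; lengths in mm; the calibration is good to about 2 mm. A picture is of the moment at which its call begins: read the wrist's pose just before it. camera_params takes no time and is no camera call; for the wrist camera it gives the pose at the moment of the call.
- finish_job(): hands the job in, once; it reports no verdict.
The state is a dict: "t": time; "joints": joint angles; "joint_velocities": joint speeds; "effort": joint torques, N m; "ee_pos": TCP position; "tool_rot": TCP orientation; "contact_force": force on the tool from outside, world axes, zero at the start; "ft_torque": the same for the moment, N m; "opening": finger opening in mm.
Only numpy, scipy, OpenCV 4.12 (cv2) and the standard library are available. Lean on these libraries where they do the work, as an engineer would, in place of code of your own. Each camera call takes 0.05 s, during which the arm holds its last target. There are 200 camera calls.

### The job

The mask lens frame lies at the back of the pine shelf tray, against the back rail, behind the dry box, the spray bottle and the grease jar. First stand all three of those on the rubber mat, then lay the lens frame flat in the open mask box, still face down, and only then put the three back upright on the tray where each of them stood, the dry box pointing front to back as before. Leave the shell dish and the torch where they are.

Things in the scene. Friction and masses are not known exactly. Their poses are not given: they have to be found in the camera images.
- tray: Pine shelf tray, fixed, 250 mm front to back (+x to the back), 356 mm wide (y). Origin: centre of its underside; floor 18 mm above it. Inner faces: back rail x +110 mm (top at 58 mm), side rails y +/-168 mm (tops at 48 mm); front open. The front row (dry box, spray bottle, jar, any order) stands near y -95, 0, +95 mm, x -27 mm.
- frame_bridge (a point): Black mask lens frame lying face down, 78 (x) by 154 (y) by 20 mm high. Point: middle of the nose bridge (solid, 32 x 44 mm), 10 mm up. Brow edge at x +16 mm, at first within 3 mm of the back rail: no finger room until drawn forward. Nose notch, 44 mm wide, on the bridge's -x side. Each lens is a recess 12 mm deep, |y| 36 to 68, x -53 to +7 mm; fingertips let into both can drag the frame by its rims.
- drybox_mid (a point): Small closed dry box of grey hard plastic with ribs on the lid: 86 mm long (x), 60 mm wide (y), 45 mm high, 0.17 kg; a black flip latch stands out 6 mm at the -x end. Point: its centre, half-way up; z up. Take it across its 60 mm width.
- spray_mid (a point): Spray bottle: white cylinder 38 mm in diameter up to 56 mm, narrow black cap 25 mm in diameter on top, 84 mm high overall, 0.09 kg. Point: on its axis, 42 mm above its underside (half-way up, on the cylinder).
- jar_mid (a point): Squat jar with a white screw lid: 56 mm in diameter, 42 mm high, 0.12 kg. Point: its centre, half-way up.
- mat: Black rubber mat, fixed flat on the bench to one side of the tray (left or right), 240 mm (x) by 160 mm (y), 4 mm thick. Origin: centre of its underside.
- maskbox: Open white mask box without its lid, fixed on the bench on the other side of the tray: outside 224 mm (x) by 140 mm (y), 42 mm high, walls and floor 5 mm, so inside 214 by 130 mm. Origin: centre of its underside. Room for the lens frame lengthwise along x, its brow to either side.
- dish: Pale blue ceramic dish with two small cowrie shells, in a back corner of the tray: 68 mm in diameter, 24 mm high. Leave alone. Origin: centre of its underside.
- torch: Small black dive torch standing on its head in the other back corner of the tray: 38 mm in diameter, 84 mm high. Leave alone. Origin: centre of its underside.
Mind the look-alikes: they are no part of the job. Of the things shaped like the part that bears drybox_mid, the grey one is meant.

How it is judged (in metres and radians):
On the way, in this order (a step that is already met when the one before it is completed fails the run):
1. dry box, spray bottle and jar all stand on the rubber mat, and the lens frame has not yet been fetched (x of drybox_mid in the frame of mat between -0.12 and 0.12 m and y of drybox_mid in the frame of mat between -0.08 and 0.08 m and z of drybox_mid in the frame of mat below 0.0325 m and angle between each of drybox_mid, spray_mid, jar_mid's own z axis and vertical below 0.1 rad and x of spray_mid in the frame of mat between -0.12 and 0.12 m and y of spray_mid in the frame of mat between -0.08 and 0.08 m and z of spray_mid in the frame of mat below 0.052 m and x of jar_mid in the frame of mat between -0.12 and 0.12 m and y of jar_mid in the frame of mat between -0.08 and 0.08 m and z of jar_mid in the frame of mat below 0.031 m and linear speed of each of drybox, spray, jar below 0.02 m/s and distance of frame_bridge from where it was at the start of the episode below 0.03 m), for 0.2 s.
2. the lens frame lies flat in the mask box while the three others are still on the mat (x of frame_bridge in the frame of maskbox between -0.05 and 0.05 m and y of frame_bridge in the frame of maskbox between -0.055 and 0.055 m and z of frame_bridge in the frame of maskbox below 0.021 m and angle between each of frame_bridge, drybox_mid, spray_mid, jar_mid's own z axis and vertical below 0.1 rad and linear speed of frame below 0.02 m/s and x of drybox_mid in the frame of mat between -0.12 and 0.12 m and y of drybox_mid in the frame of mat between -0.08 and 0.08 m and z of drybox_mid in the frame of mat below 0.0325 m and x of spray_mid in the frame of mat between -0.12 and 0.12 m and y of spray_mid in the frame of mat between -0.08 and 0.08 m and z of spray_mid in the frame of mat below 0.052 m and x of jar_mid in the frame of mat between -0.12 and 0.12 m and y of jar_mid in the frame of mat between -0.08 and 0.08 m and z of jar_mid in the frame of mat below 0.031 m), for 0.2 s.
At the end, for the whole second after the job is handed in: Dry box, bottle and jar upright (0.1 rad), each within 15 mm of where it stood, the dry box lengthwise front to back (0.25 rad); the lens frame flat (0.1 rad), face down on the floor of the mask box; dish and torch within 20 mm of their places; all released and at rest (distance of each of drybox_mid, spray_mid, jar_mid from where it was at the start of the episode below 0.015 m and angle between each of drybox_mid, spray_mid, jar_mid, frame_bridge's own z axis and vertical below 0.1 rad and linear speed of each of drybox, spray, jar, frame below 0.02 m/s and x of frame_bridge in the frame of maskbox between -0.05 and 0.05 m and y of frame_bridge in the frame of maskbox between -0.055 and 0.055 m and z of frame_bridge in the frame of maskbox below 0.021 m and angle between the x axis of drybox_mid and the x axis of tray, either way round below 0.25 rad and distance of each of dish, torch from where it was at the start of the episode below 0.02 m); the robot touches nothing.
It fails at once if the shell dish is shoved from its place (distance of dish from where it was at the start of the episode above 0.02 m).
It fails at once if the torch is shoved from its place (distance of torch from where it was at the start of the episode above 0.02 m).
It also fails if it takes over 131 s, if anything falls off the work surface, if the arm or the gripper's body presses on something with over 40 N, if the wrist force passes 120 N, or if a joint passes its speed limit or range.

## Working session

There is one attempt and no reset: what is moved stays moved. The work goes in short steps, Python scripts to look and compute and a tool call to move; the robot and the scene stay as the last step left them, time stands still between calls to the robot, and variables do not carry over. Pictures are saved under pics/ and viewed, about 12 in all and at most 16, crops included, and the job is handed in when it is done.

Besides the shell and the picture viewer there is one more tool, called after "Request:" as a command line: name --pt "numbers of a row" for each row, then --argument value for the rest. drive_tool: Moves the arm, as the interface text tells. Its arguments: {"type":"object","properties":{"offset":{"type":"array"},"roll":{"type":"array"},"grip":{"type":"array"},"newtons":{"type":"number"}},"required":["offset","roll","grip"]}

```bash
mkdir -p pics
python3 - <<'E'
from bench import *
import cv2,numpy as np
s=state();print({k:np.round(v,3).tolist() for k,v in s.items() if k in('t','ee_pos','tool_rot','opening')})
for n in('scene','top'):
    cv2.imwrite(f'pics/{n}0.png',camera(n));p=camera_params(n);print(n,p['fx'],p['fy'],p['cx'],p['cy'],np.round(p['R'],3).tolist(),np.round(p['t'],1).tolist(),(-np.array(p['R']).T@np.array(p['t'])).round(0))
E
```

```text
{'t': 0.0, 'ee_pos': [179.498, -572.58, 403.518], 'tool_rot': [-0.001, 0.988, 0.151, -0.0], 'opening': 85.212}
scene 404.7060607316691 404.7060607316691 325.1292120261918 198.30498152506988 [[0.56, 0.828, -0.005], [0.674, -0.459, -0.579], [-0.482, 0.321, -0.815]] [-304.7, -312.6, 1203.5] [ 961. -278.  799.]
top 422.3608627048544 422.3608627048544 322.49016240186324 198.09472605142224 [[0.012, -1.0, -0.009], [-0.982, -0.011, -0.189], [0.189, 0.011, -0.982]] [7.2, 525.4, 1091.5] [3.090e+02 1.000e+00 1.171e+03]
```

View pics/top0.png

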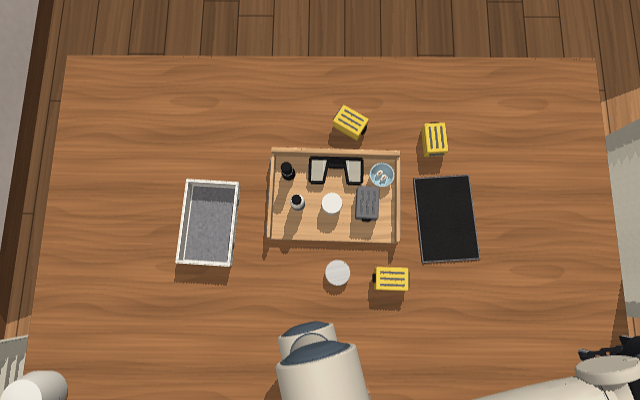

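View pics/scene0.png

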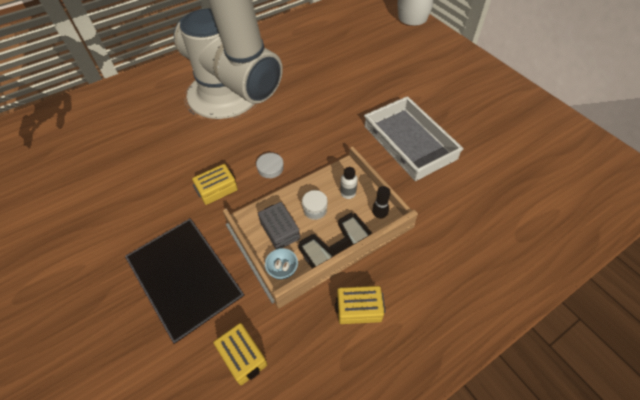

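The top view shows:
- mat at right (-y), about (446,219)
- mask box at left, about (208,222)
- spray (297,202), jar (331,203), grey dry box (367,203)
- frame (336,170), dish (382,175), torch (288,171)

The yellow boxes and the loose jar at (338,273) are look-alikes.

```bash
cat > h.py <<'E'
import cv2,numpy as np
from bench import *
def ray(p,u,v,z):
    R=np.array(p['R']);t=np.array(p['t']);c=-R.T@t
    d=R.T@np.array([(u-p['cx'])/p['fx'],(v-p['cy'])/p['fy'],1.])
    return (c+d*(z-c[2])/d[2])
def proj(p,X):
    q=np.array(p['R'])@np.array(X,float)+np.array(p['t']);return p['fx']*q[0]/q[2]+p['cx'],p['fy']*q[1]/q[2]+p['cy']
def blobs(mask,amin=20):
    n,l,s,c=cv2.connectedComponentsWithStats(mask.astype(np.uint8))
    return [(c[i].round(1).tolist(),int(s[i,4]),(l==i).astype(np.uint8)) for i in range(1,n) if s[i,4]>=amin]
def rect(m):
    c=max(cv2.findContours(m,cv2.RETR_EXTERNAL,cv2.CHAIN_APPROX_NONE)[0],key=cv2.contourArea);return cv2.minAreaRect(c)
E
python3 - <<'E'
from h import *
im=cv2.imread('pics/top0.png');p=camera_params('top')
cv2.imwrite('pics/crop0.png',cv2.resize(im[140:255,260:410],None,fx=5,fy=5,interpolation=cv2.INTER_CUBIC))
hsv=cv2.cvtColor(im,cv2.COLOR_BGR2HSV)
for nm,m in(('white',(hsv[...,1]<50)&(hsv[...,2]>170)),('grey',(hsv[...,1]<70)&(hsv[...,2]>60)&(hsv[...,2]<=170)),('black',hsv[...,2]<50),('blue',(hsv[...,0]>85)&(hsv[...,0]<115)&(hsv[...,1]>50)&(hsv[...,2]>100))):
    m=m.copy();m[:100]=0;m[290:]=0;m[:,:150]=0;m[:,500:]=0
    for c,a,b in blobs(m,40):
        x,y,w,h=cv2.boundingRect(b);print(nm,c,a,(x,y,w,h),[np.round(v,1) for v in rect(b)])
for nm,q,z in(('mat',[(415,177),(470,176),(479,262),(423,263)],4),('box',[(186,180),(239,181),(230,266),(177,264)],42),('tray',[(271,149),(399,150),(267,241),(399,243)],48)):
    print(nm,[ray(p,*a,z)[:2].round(0).tolist() for a in q])
E
```

```text
white [317.6, 169.6] 238 (311, 161, 15, 19) [array([318., 170.]), array([13.2, 18.9]), np.float64(3.8)]
white [353.3, 170.4] 235 (346, 161, 14, 20) [array([352.5, 170.5]), array([19., 13.]), np.float64(90.0)]
white [382.1, 178.1] 175 (370, 163, 24, 24) [array([383.7, 176. ]), array([18.7, 23.4]), np.float64(42.9)]
white [205.5, 227.0] 903 (176, 179, 63, 88) [array([206.7, 222.4]), array([54.4, 86.6]), np.float64(6.0)]
white [331.5, 202.5] 332 (322, 193, 20, 20) [array([331.5, 202.5]), array([19., 19.]), np.float64(90.0)]
white [337.2, 272.1] 490 (325, 260, 25, 25) [array([337., 272.]), array([24., 24.]), np.float64(90.0)]
grey [355.9, 170.1] 49 (346, 160, 15, 22) [array([353. , 170.5]), array([21., 14.]), np.float64(90.0)]
grey [381.9, 171.7] 271 (370, 162, 24, 23) [array([382.1, 172.5]), array([21.8, 22.8]), np.float64(79.7)]
grey [444.7, 221.8] 415 (414, 175, 66, 88) [array([446.2, 218.5]), array([87.4, 57.7]), np.float64(83.9)]
grey [207.5, 221.6] 3635 (179, 182, 57, 80) [array([206.7, 221.8]), array([48.6, 79.8]), np.float64(6.1)]
grey [234.6, 226.0] 165 (229, 186, 11, 81) [array
[... 195 characters left out ...]
5, 10) [array([297. , 205.5]), array([ 9., 14.]), np.float64(90.0)]
black [335.5, 167.3] 549 (308, 156, 56, 29) [array([335.6, 170.1]), array([54.9, 27.2]), np.float64(1.4)]
black [287.3, 170.7] 168 (281, 162, 14, 18) [array([287.6, 170.5]), array([17.5, 12.4]), np.float64(81.9)]
black [445.9, 218.3] 4406 (415, 176, 64, 85) [array([446.4, 218. ]), array([83.7, 54.9]), np.float64(84.0)]
black [296.0, 199.2] 68 (292, 195, 9, 9) [array([296., 199.]), array([8., 8.]), np.float64(90.0)]
mat [[598.0, -248.0], [602.0, -403.0], [361.0, -415.0], [357.0, -263.0]]
box [[574.0, 390.0], [572.0, 244.0], [341.0, 256.0], [345.0, 397.0]]
tray [[663.0, 158.0], [663.0, -196.0], [408.0, 159.0], [407.0, -191.0]]
```

View pics/crop0.png

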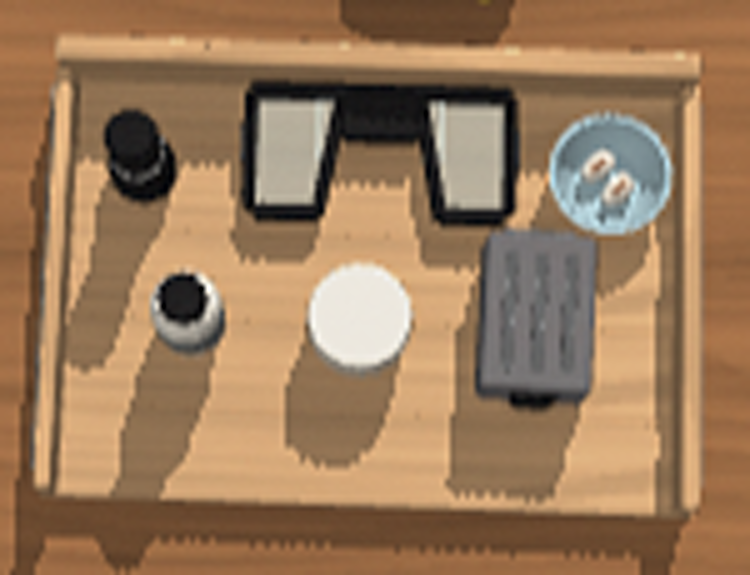

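Crop read: torch (135,155), frame from (243,85) to (518,222), dish (610,172), spray cap (184,298), jar lid (360,316), and dry-box lid with corners (485,232), (597,232), (590,398), (478,392). The dry-box latch faces the front.

Run:
```python
from h import *
p=camera_params('top')
c=lambda u,v,z:ray(p,260+(u+.5)/5-.5,140+(v+.5)/5-.5,z).round(1)[:2].tolist()
print('spraycap',c(184,298,102),'jar',c(360,316,60),'dry',[c(*q,63) for q in((485,232),(597,232),(590,398),(478,392))])
print('frame corners',[c(*q,38) for q in((245,84),(515,90),(512,224),(245,218))],'lensL',[c(*q,38) for q in((255,100),(255,205),(318,205),(335,100))],'R',[c(*q,38) for q in((430,100),(503,103),(500,210),(443,210))])
print('tray rails: back top',[c(*q,58) for q in((62,65),(698,77))],'left inner',[c(*q,48) for q in((72,75),(52,490))],'right inner',[c(*q,48) for q in((684,85),(684,510))])
print('dish',c(610,172,42),'torch',c(133,132,102))
p2=camera_params('scene')
print('wristcam',(lambda w:(np.round(-np.array(w['R']).T@np.array(w['t'])),np.round(w['R'],2).tolist(),w['fx']))(camera_params('wrist')))
```

```text
spraycap [511.7, 80.0] jar [510.9, -11.3] dry [[556.9, -78.0], [557.5, -138.1], [467.6, -133.2], [470.1, -74.0]]
frame corners [[645.5, 53.7], [643.6, -96.7], [567.1, -94.6], [569.0, 52.2]] lensL [[636.4, 47.9], [576.4, 46.8], [576.8, 12.1], [636.8, 3.4]] R [[637.3, -49.4], [636.0, -90.0], [575.0, -88.0], [574.6, -56.7]]
tray rails: back top [[649.5, 153.4], [646.0, -195.0]] left inner [[646.8, 149.0], [417.1, 151.8]] right inner [[644.4, -188.9], [410.4, -184.1]]
dish [596.1, -148.3] torch [599.9, 108.9]
wristcam (array([ 245., -553.,  372.]), [[0.3, -0.95, -0.0], [-0.92, -0.29, 0.27], [-0.26, -0.08, -0.96]], 330.45373502838186)
```

Request:
drive_tool --pt "45.7 -34.6 9" --pt "45.7 -34.6 9" --pt "45.7 -34.6 9" --pt "45.7 -34.6 9" --pt "45.7 -34.6 9" --pt "45.7 -34.6 9" --pt "45.7 -34.6 9" --pt "45.7 -34.6 9" --roll '[0.3,0.3,0.3,0.3,0.3,0.3,0.3,0.3]' --grip '[1,1,1,1,1,1,1,1]' --newtons 40

```text
t: 1.1
ee_pos: [466.7, -168.3, 326.2]
tool_rot: [-0.001, 1.0, 0.002, -0.0]
contact_force: [0.6, -1.6, -0.3]
opening: 85.6
```

Request:
drive_tool --pt "4.6 -6.2 2.6" --pt "4.6 -6.2 2.6" --pt "4.6 -6.2 2.6" --pt "4.6 -6.2 2.6" --pt "4.6 -6.2 2.6" --pt "4.6 -6.2 2.6" --pt "4.6 -6.2 2.6" --pt "4.6 -6.2 2.6" --roll '[0,0,0,0,0,0,0,0]' --grip '[1,1,1,1,1,1,1,1]'

```text
t: 2.1
ee_pos: [512.3, -106.3, 300.5]
tool_rot: [-0.001, 1.0, 0.002, -0.0]
contact_force: [0.4, 0.1, 0.5]
opening: 85.9
```

Run:
```python
from h import *
s=state();print(s['t'],np.round(s['ee_pos'],1),np.round(s['tool_rot'],3));p=camera_params('wrist');im=camera('wrist')
import pickle;pickle.dump(p,open('w1.pkl','wb'))
for X in([513,-106,63],[483,-76,63],[543,-136,63],[511,-11,60],[512,80,102],[629,-21,38]):
    cv2.drawMarker(im,tuple(int(round(a)) for a in proj(p,X)),(0,0,255),0,12,1)
cv2.imwrite('pics/w1.png',im)
```

```text
2.1 [ 512.3 -106.3  300.5] [-0.001  1.     0.002 -0.   ]
```

View pics/w1.png

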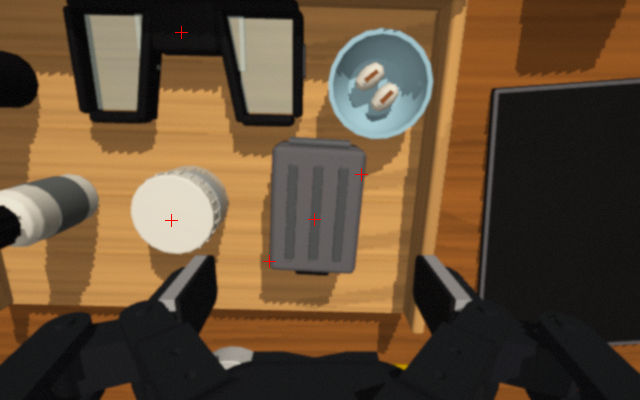

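The wrist view shows the dry-box lid centred at about (316,207) between the fingers, and the jar lid at (176,212). The marked estimates are about 4 mm short in x, so I'll correct for that.

Request:
drive_tool --pt "0.3 0 5" --pt "0.3 0 10.5" --pt "0.3 0 10.5" --pt "0.3 0 10.5" --pt "0.3 0 10.5" --pt "0.3 0 10.5" --pt "0.3 0 10.5" --pt "0.3 0 10.5" --roll '[0,0,0,0,0,0,0,0]' --grip '[1,1,1,1,0,0,0,0]' --newtons 35

```text
t: 3.15
ee_pos: [516.3, -106.3, 198.6]
tool_rot: [-0.0, 1.0, 0.002, 0.002]
contact_force: [0.6, -0.5, 5.6]
opening: 60.1
```

Request:
drive_tool --pt "0 0 -2" --pt "0 0 -8" --pt "0 0 -9" --pt "4.9 22.1 -9" --pt "4.9 22.1 -9" --pt "4.9 22.1 -9" --pt "4.9 22.1 -9" --pt "4.9 22.1 -9" --roll '[0,0,0,0,0,0,0,0]' --grip '[-0.5,-0.5,-0.5,-0.5,-0.5,-0.5,-0.5,-0.5]'

```text
t: 4.15
ee_pos: [565.2, -329.9, 287.1]
tool_rot: [-0.0, 1.0, -0.0, 0.001]
contact_force: [-0.7, 1.0, -2.2]
opening: 60.5
```

Request:
drive_tool --pt "0 0 5" --pt "0 0 9" --pt "0 0 10.1" --pt "0 0 10.1" --pt "0 0 10.1" --pt "0 0 10.1" --pt "0 0 10.1" --pt "0 0 10.1" --roll '[0,0,0,0,0,0,0,0]' --grip '[-0.5,-0.5,-0.5,-0.5,-0.5,1,1,1]'

```text
t: 5.15
ee_pos: [565.6, -329.9, 186.6]
tool_rot: [-0.0, 1.0, -0.0, 0.002]
contact_force: [-0.9, 0.3, 1.1]
opening: 85.4
```

Request:
drive_tool --pt "0 0 -6" --pt "0 0 -9" --pt "-5 -31.7 -9" --pt "-5 -31.7 -9" --pt "-5 -31.7 -9" --pt "-5 -31.7 -9" --pt "-5 -31.7 -9" --pt "-5 -31.7 -9" --roll '[0,0,0,0,0,0,0,0]' --grip '[1,1,1,1,1,1,1,1]'

```text
t: 6.15
ee_pos: [514.7, -9.7, 277.0]
tool_rot: [-0.001, 1.0, 0.002, 0.002]
contact_force: [0.2, -0.3, 0.2]
opening: 85.4
```

Request:
drive_tool --pt "0 0.2 4" --pt "0 0.2 8" --pt "0 0.2 8" --pt "0 0.2 8" --pt "0 0.2 8" --pt "0 0.2 8" --pt "0 0.2 8" --pt "0 0.2 8" --roll '[0,0,0,0,0,0,0,0]' --grip '[1,1,1,-0.5,-0.5,-0.5,-0.5,-0.5]'

```text
t: 7.15
ee_pos: [515.9, -11.9, 199.7]
tool_rot: [-0.0, 1.0, 0.002, 0.004]
contact_force: [0.6, -0.7, 7.4]
opening: 54.9
```

Request:
drive_tool --pt "0 0 -2" --pt "0 0 -8" --pt "0 0 -9" --pt "-3.6 32 -9" --pt "-3.6 32 -9" --pt "-3.6 32 -9" --pt "-3.6 32 -9" --pt "-3.6 32 -9" --roll '[0,0,0,0,0,0,0,0]' --grip '[-0.5,-0.5,-0.5,-0.5,-0.5,-0.5,-0.5,-0.5]'

```text
t: 8.15
ee_pos: [480.9, -324.6, 289.0]
tool_rot: [-0.0, 1.0, 0.002, 0.005]
contact_force: [0.7, 0.6, -0.3]
opening: 55.1
```

Request:
drive_tool --pt "0 0.7 5" --pt "0 0.7 9" --pt "0 0.7 10.1" --pt "0 0.7 10.1" --pt "0 0.7 10.1" --pt "0 0.7 10.1" --pt "0 0.7 10.1" --pt "0 0.7 10.1" --roll '[0,0,0,0,0,0,0,0]' --grip '[-0.5,-0.5,-0.5,-0.5,-0.5,1,1,1]'

```text
t: 9.15
ee_pos: [482.0, -331.5, 188.3]
tool_rot: [-0.0, 1.0, 0.002, 0.005]
contact_force: [-0.6, 0.7, 1.0]
opening: 85.7
```

Request:
drive_tool --pt "0 0 -6" --pt "0 0 -11" --pt "3.3 -41 -11" --pt "3.3 -41 -11" --pt "3.3 -41 -11" --pt "3.3 -41 -11" --pt "3.3 -41 -11" --pt "3.3 -41 -11" --roll '[0,0,0,0,0,0,0,0]' --grip '[1,1,1,1,1,1,1,1]'

```text
t: 10.15
ee_pos: [509.1, 44.4, 299.0]
tool_rot: [-0.0, 1.0, 0.002, 0.005]
contact_force: [0.6, -0.1, -0.3]
opening: 85.5
```

Request:
drive_tool --pt "0 0 0" --pt "0 0 0" --pt "0 0 0" --pt "0 0 0" --pt "0 0 0" --pt "0 0 0" --pt "0 0 0" --pt "0 0 0" --roll '[0,0,0,0,0,0,0,0]' --grip '[1,1,1,1,1,1,1,1]'

```text
t: 11.15
ee_pos: [509.0, 44.4, 299.0]
tool_rot: [-0.0, 1.0, 0.002, 0.005]
contact_force: [-0.2, -0.8, 0.4]
opening: 85.2
```

Run:
```python
from h import *
s=state();print(s['t'],np.round(s['ee_pos'],1),np.round(s['tool_rot'],3));p=camera_params('wrist');im=camera('wrist')
for X in([515,79,102],[515,79,18],[629,-22,38]):
    cv2.drawMarker(im,tuple(int(round(a)) for a in proj(p,X)),(0,0,255),0,12,1)
cv2.imwrite('pics/w2.png',im)
```

```text
11.15 [509.   44.4 299. ] [-0.     1.     0.002  0.005]
```

View pics/w2.png

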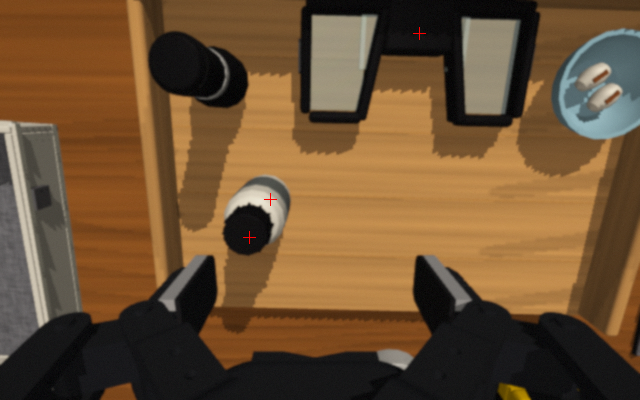

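The wrist view shows the cap at (248,230) against the marker at (249,237), so the true x is about 518. The bridge at (420,33) matches the estimate.

Request:
drive_tool --pt "0.8 -3.5 0" --pt "0.8 -3.5 4" --pt "0.8 -3.5 8.7" --pt "0.8 -3.5 8.7" --pt "0.8 -3.5 8.7" --pt "0.8 -3.5 8.7" --pt "0.8 -3.5 8.7" --pt "0.8 -3.5 8.7" --roll '[0,0,0,0,0,0,0,0]' --grip '[1,1,1,1,-0.8,-0.8,-0.8,-0.8]'

```text
t: 12.2
ee_pos: [518.5, 79.5, 214.6]
tool_rot: [-0.0, 1.0, 0.002, 0.007]
contact_force: [-0.3, 0.4, 6.6]
opening: 37.3
```

Request:
drive_tool --pt "0 0 0" --pt "0 0 0" --pt "0 0 -2" --pt "0 0 -8" --pt "0 0 -12" --pt "0 0 -12" --pt "0 0 -12" --pt "0 0 -12" --roll '[0,0,0,0,0,0,0,0]' --grip '[-0.8,-0.8,-0.8,-0.8,-0.8,-0.8,-0.8,-0.8]'

```text
t: 13.2
ee_pos: [516.5, 79.4, 332.8]
tool_rot: [-0.0, 1.0, 0.002, 0.006]
contact_force: [-0.1, 1.4, -1.9]
opening: 37.1
```

Request:
drive_tool --pt "-12 41.6 0" --pt "-12 41.6 0" --pt "-12 41.6 0" --pt "-12 41.6 0" --pt "-12 41.6 0" --pt "-12 41.6 0" --pt "-12 41.6 0" --pt "-12 41.6 0" --roll '[0,0,0,0,0,0,0,0]' --grip '[-0.8,-0.8,-0.8,-0.8,-0.8,-0.8,-0.8,-0.8]'

```text
t: 14.2
ee_pos: [396.6, -340.2, 329.1]
tool_rot: [-0.001, 1.0, -0.001, 0.004]
contact_force: [-0.5, 0.4, -1.1]
opening: 37.2
```

Request:
drive_tool --pt "0 -0.2 5" --pt "0 -0.2 10" --pt "0 -0.2 12.6" --pt "0 -0.2 12.6" --pt "0 -0.2 12.6" --pt "0 -0.2 12.6" --pt "0 -0.2 12.6" --pt "0 -0.2 12.6" --roll '[0,0,0,0,0,0,0,0]' --grip '[-0.8,-0.8,-0.8,-0.8,-0.8,0.6,0.6,0.6]'

```text
t: 15.2
ee_pos: [397.7, -338.0, 203.5]
tool_rot: [-0.001, 1.0, -0.001, 0.004]
contact_force: [0.5, -0.2, 0.8]
opening: 68.4
```

Request:
drive_tool --pt "0 0 0" --pt "0 0 0" --pt "0 0 -6" --pt "0 0 -12" --pt "0 0 -14" --pt "0 0 -14" --pt "0 0 -14" --pt "0 0 -14" --roll '[0,0,0,0,0,0,0,0]' --grip '[1,1,1,1,1,1,1,1]'

```text
t: 16.2
ee_pos: [396.3, -338.1, 340.9]
tool_rot: [-0.002, 1.0, -0.001, 0.003]
contact_force: [-0.6, -0.5, 0.8]
opening: 85.6
```

Run:
```python
from h import *
s=state();print(s['t'],np.round(s['ee_pos'],1),s['opening'])
im=camera('top');cv2.imwrite('pics/t2.png',cv2.resize(im[140:280,170:490],None,fx=2.4,fy=2.4,interpolation=cv2.INTER_CUBIC))
```

```text
16.2 [ 396.3 -338.1  340.9] 85.61279554932803
```

View pics/t2.png

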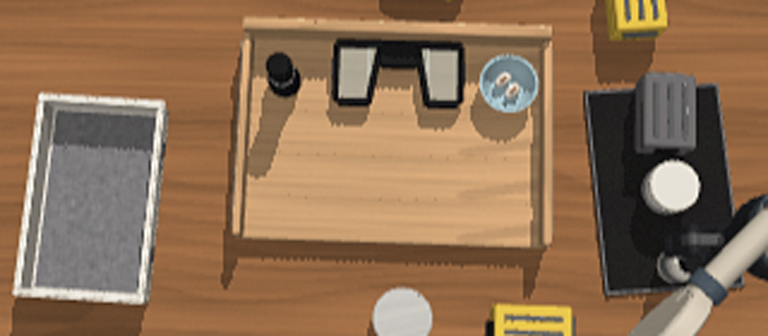

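The top view shows the dry box, jar and spray standing on the mat, with the frame, dish and torch undisturbed. Next I go above the frame.

Request:
drive_tool --pt "20.9 -31.6 4" --pt "20.9 -31.6 4" --pt "20.9 -31.6 4" --pt "20.9 -31.6 4" --pt "20.9 -31.6 4" --pt "20.9 -31.6 4" --pt "20.9 -31.6 4" --pt "20.9 -31.6 4" --roll '[0,0,0,0,0,0,0,0]' --grip '[1,1,1,1,1,1,1,1]'

```text
t: 17.25
ee_pos: [606.0, -22.0, 302.6]
tool_rot: [-0.002, 1.0, -0.0, 0.002]
contact_force: [0.2, -0.2, 0.7]
opening: 85.3
```

Request:
drive_tool --pt "0 0 2" --pt "0 0 4" --pt "0 0 4" --pt "0 0 4" --pt "0 0 4" --pt "0 0 4" --pt "0 0 4" --pt "0 0 4" --roll '[0,0,0,0,0,0,0,0]' --grip '[1,1,1,1,1,1,1,1]'

```text
t: 18.25
ee_pos: [606.2, -21.7, 262.8]
tool_rot: [-0.002, 1.0, -0.0, 0.002]
contact_force: [-0.5, -0.1, 0.2]
opening: 85.5
```

Run:
```python
from h import *
s=state();print(s['t'],np.round(s['ee_pos'],1),np.round(s['tool_rot'],3));p=camera_params('wrist');im=camera('wrist')
x,y,_=s['ee_pos']
for sy in(-1,1):
  q=np.array([proj(p,(x+a,y+sy*b,38)) for a,b in((-11,42.5),(-11,57),(11,57),(11,42.5))]).round().astype(int)
  cv2.polylines(im,[q],1,(0,0,255),1)
cv2.imwrite('pics/w3.png',im)
```

```text
18.25 [606.2 -21.7 262.8] [-0.002  1.    -0.     0.002]
```

View pics/w3.png

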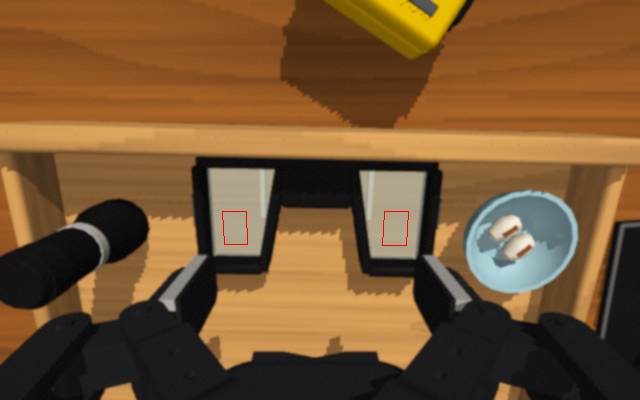

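The projected fingertip rectangles (222–247 and 382–408, rows 211–245) sit well inside both lens recesses. I'll descend.

Request:
drive_tool --pt "0 0 3" --pt "0 0 5" --pt "0 0 6" --pt "0 0 6.6" --pt "0 0 7.1" --pt "0 0 7.1" --pt "0 0 7.1" --pt "0 0 7.1" --roll '[0,0,0,0,0,0,0,0]' --grip '[1,1,1,1,1,1,1,1]'

```text
t: 19.3
ee_pos: [606.6, -21.5, 192.3]
tool_rot: [-0.002, 1.0, -0.0, 0.002]
contact_force: [-0.0, -0.6, -0.3]
opening: 85.1
```

Request:
drive_tool --pt "-1 0 0.1" --pt "-2 0 0.1" --pt "-3 0 0.1" --pt "-4 0 0.1" --pt "-5 0 0.1" --pt "-6 0 0.1" --pt "-7 0 0.1" --pt "-7.2 0 0.1" --roll '[0,0,0,0,0,0,0,0]' --grip '[1,1,1,1,1,1,1,1]'

```text
t: 20.3
ee_pos: [534.0, -21.5, 191.1]
tool_rot: [-0.002, 1.0, -0.0, 0.002]
contact_force: [0.8, -0.0, -0.1]
opening: 85.3
```

Request:
drive_tool --pt "0 0 0" --pt "0.3 0 0" --pt "0.4 0 -5" --pt "0.4 0 -9" --pt "0.4 0 -9" --pt "0.4 0 -9" --pt "0.4 0 -9" --pt "0.4 0 -9" --roll '[0,0,0,0,0,0,0,0]' --grip '[1,1,1,1,1,1,1,1]'

```text
t: 21.3
ee_pos: [537.4, -21.8, 279.6]
tool_rot: [-0.002, 1.0, -0.0, 0.001]
contact_force: [-0.0, 0.3, 0.5]
opening: 85.2
```

Run:
```python
from h import *
s=state();print(s['t'],np.round(s['ee_pos'],1),np.round(s['tool_rot'],3));p=camera_params('wrist');im=camera('wrist')
cv2.imwrite('pics/w4.png',im)
for x in(560,580,600,620,640): print(x,np.round(proj(p,(x,-22,38))))
for y in(-42,-22,-2): print(y,np.round(proj(p,(600,y,38))))
```

```text
21.3 [537.4 -21.8 279.6] [-0.002  1.    -0.     0.001]
560 [316. 186.]
580 [316. 155.]
600 [316. 123.]
620 [316.  89.]
640 [316.  53.]
-42 [348. 123.]
-22 [316. 123.]
-2 [283. 123.]
```

View pics/w4.png

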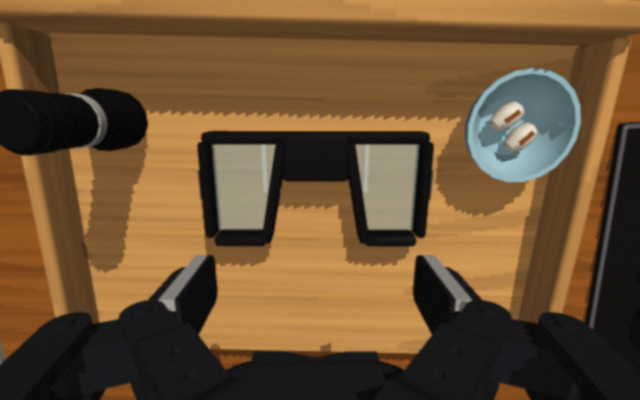

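The frame has been drawn forward with its brow edge at row 131 (x≈595), its front at row 244 and its middle at column 316. That puts the bridge near (580,-22). I'll turn the jaws along x.

Request:
drive_tool --pt "4.3 0 0" --pt "4.3 0 0" --pt "4.3 0 0" --pt "4.3 0 0" --pt "4.3 0 0" --pt "4.3 0 0" --pt "4.3 0 0" --pt "4.3 0 0" --roll '[-0.2,-0.4,-0.6,-0.8,-1,-1.2,-1.4,-1.57]' --grip '[0.4,0.4,0.4,0.4,0.4,0.4,0.4,0.4]'

```text
t: 22.35
ee_pos: [580.4, -21.8, 279.5]
tool_rot: [-0.001, 0.73, 0.684, 0.002]
contact_force: [-0.3, -1.0, -0.5]
opening: 60.0
```

Request:
drive_tool --pt "0 0 0" --pt "0 0 3" --pt "0 0 6" --pt "0 0 8" --pt "0 0 8.6" --pt "0 0 8.6" --pt "0 0 8.6" --pt "0 0 8.6" --roll '[-0.06,-0.06,-0.06,-0.06,-0.06,-0.06,-0.06,-0.06]' --grip '[0.4,0.4,0.4,0.4,0.4,0.4,0.4,0.4]'

```text
t: 23.35
ee_pos: [580.9, -21.5, 194.7]
tool_rot: [0.0, 0.709, 0.705, 0.003]
contact_force: [-0.0, 0.2, -0.3]
opening: 59.7
```

Request:
drive_tool --pt "0 0 0" --pt "0 0 0" --pt "0 0 0" --pt "0 0 0" --pt "0 0 0" --pt "0 0 0" --pt "0 0 0" --pt "0 0 0" --roll '[0,0,0,0,0,0,0,0]' --grip '[-0.8,-0.8,-0.8,-0.8,-0.8,-0.8,-0.8,-0.8]' --newtons 50

```text
t: 24.35
ee_pos: [581.2, -21.5, 195.7]
tool_rot: [0.001, 0.709, 0.705, 0.003]
contact_force: [-0.8, 0.2, 5.3]
opening: 30.8
```

Request:
drive_tool --pt "0 0 -2" --pt "0 0 -6" --pt "0 0 -11" --pt "0 0 -12" --pt "5 -2 -12" --pt "11 -4 -12" --pt "17 -6.5 -12" --pt "22 -8.5 -12" --roll '[0,0,0,0.15,0.3,0.45,0.6,0.75]' --grip '[-0.8,-0.8,-0.8,-0.8,-0.8,-0.8,-0.8,-0.8]'

```text
t: 25.35
ee_pos: [495.4, 200.1, 316.7]
tool_rot: [-0.001, 0.919, 0.394, 0.004]
contact_force: [0.2, 0.3, -1.0]
opening: 30.9
```

Request:
drive_tool --pt "4.8 -9.7 0" --pt "4.8 -9.7 0" --pt "4.8 -9.7 0" --pt "4.8 -9.7 0" --pt "4.8 -9.7 0" --pt "4.8 -9.7 0" --pt "4.8 -9.7 0" --pt "4.8 -9.7 0" --roll '[0.17,0.34,0.51,0.68,0.85,0.85,0.85,0.85]' --grip '[-0.8,-0.8,-0.8,-0.8,-0.8,-0.8,-0.8,-0.8]'

```text
t: 26.35
ee_pos: [458.1, 301.7, 317.1]
tool_rot: [-0.002, 1.0, -0.019, 0.003]
contact_force: [-0.4, -0.4, -2.1]
opening: 30.7
```

Run:
```python
from h import *
s=state();print(s['t'],np.round(s['ee_pos'],1),np.round(s['tool_rot'],3));p=camera_params('wrist');im=camera('wrist')
cv2.imwrite('pics/w5.png',im)
x,y,_=s['ee_pos']
for a,b in((-77,39),(77,39),(-77,-16),(77,-16)): print(a,b,np.round(proj(p,(x+a,y+b,25))))
```

```text
26.35 [458.1 301.7 317.1] [-0.002  1.    -0.019  0.003]
-77 39 [274. 287.]
77 39 [260. 105.]
-77 -16 [337. 285.]
77 -16 [333. 102.]
```

View pics/w5.png

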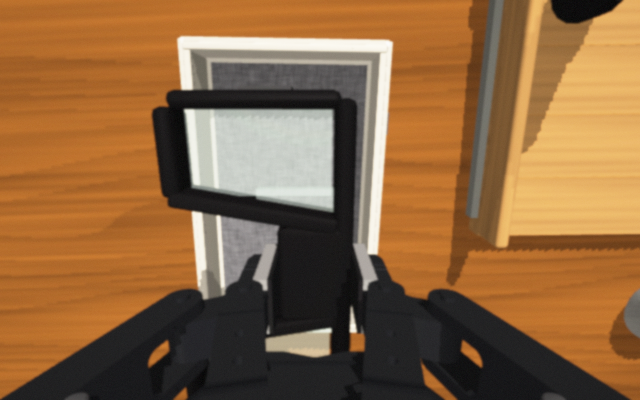

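The frame is held level over the box. Its projected lowered outline (columns about 229–333, row 102) is inside the box floor (columns 212–367, far end at row 63), so I lower it.

Request:
drive_tool --pt "0 0 5" --pt "0 0 9" --pt "0 0 11.5" --pt "0 0 12.5" --pt "0 0 13.1" --pt "0 0 13.3" --pt "0 0 13.3" --pt "0 0 13.3" --roll '[0,0,0,0,0,0,0,0]' --grip '[-0.8,-0.8,-0.8,-0.8,-0.8,-0.8,-0.8,-0.8]'

```text
t: 27.4
ee_pos: [459.2, 302.3, 184.9]
tool_rot: [-0.002, 1.0, -0.019, 0.004]
contact_force: [-0.6, 0.0, -1.8]
opening: 30.6
```

Request:
drive_tool --pt "0 0 0.15" --pt "0 0 0.15" --pt "0 0 0.15" --pt "0 0 0.15" --pt "0 0 0.15" --pt "0 0 0" --pt "0 0 -6" --pt "0 0 -12" --roll '[0,0,0,0,0,0,0,0]' --grip '[-0.8,0.1,0.1,0.1,0.1,0.1,0.1,0.1]'

```text
t: 28.4
ee_pos: [458.0, 301.6, 305.6]
tool_rot: [-0.002, 1.0, -0.019, 0.003]
contact_force: [1.2, 0.6, -0.0]
opening: 46.9
```

Run:
```python
from h import *
s=state();print(s['t'],np.round(s['ee_pos'],1),s['opening']);p=camera_params('top')
a=camera('wrist');b=camera('top')
b=cv2.resize(b[150:290,160:500],None,fx=1.8,fy=1.8,interpolation=cv2.INTER_CUBIC)
v=np.zeros((340+b.shape[0],640,3),np.uint8);v[:340]=a[:340];v[340:,:b.shape[1]]=b;cv2.imwrite('pics/w6.png',v)
```

```text
28.4 [458.  301.6 305.6] 46.91717807752679
```

View pics/w6.png

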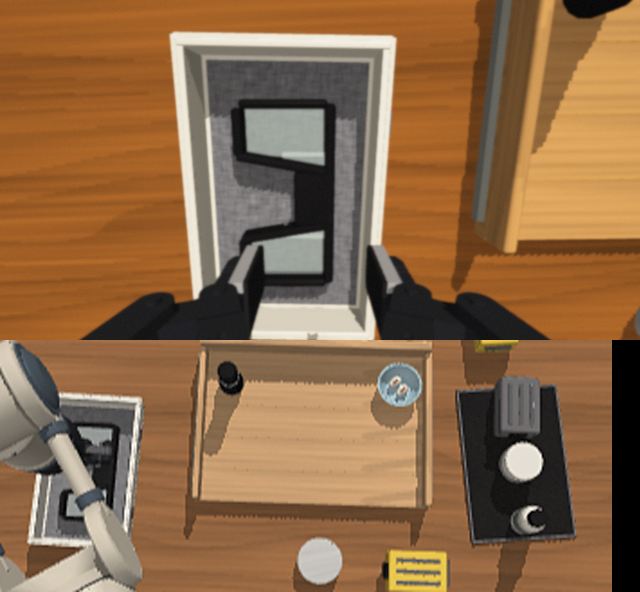

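The lower image shows the frame flat on the box floor with the three others still on the mat. Now back to the spray bottle.

Request:
drive_tool --pt "-3.6 64.1 -3" --pt "-3.6 64.1 -3" --pt "-3.6 64.1 -3" --pt "-3.6 64.1 -3" --pt "-3.6 64.1 -3" --pt "-3.6 64.1 -3" --pt "-3.6 64.1 -3" --pt "-3.6 64.1 -3" --roll '[-0.04,-0.04,-0.04,-0.04,-0.04,-0.04,-0.04,-0.04]' --grip '[1,1,1,1,1,1,1,1]' --newtons 35

```text
t: 29.5
ee_pos: [411.2, -197.5, 329.1]
tool_rot: [-0.006, 1.0, 0.001, 0.011]
contact_force: [1.0, -0.3, -0.3]
opening: 85.7
```

Request:
drive_tool --pt "-1.4 14 0" --pt "-1.4 14 0" --pt "-1.4 14 0" --pt "-1.4 14 0" --pt "-1.4 14 0" --pt "-1.4 14 0" --pt "-1.4 14 0" --pt "-1.4 14 0" --roll '[0,0,0,0,0,0,0,0]' --grip '[1,1,1,1,1,1,1,1]'

```text
t: 30.5
ee_pos: [397.7, -336.9, 327.4]
tool_rot: [-0.006, 1.0, 0.002, 0.011]
contact_force: [-0.0, -0.3, 0.0]
opening: 85.5
```

Request:
drive_tool --pt "-0.5 0.4 3" --pt "-0.5 0.4 8" --pt "-0.5 0.4 12.4" --pt "-0.5 0.4 12.4" --pt "-0.5 0.4 12.4" --pt "-0.5 0.4 12.4" --pt "-0.5 0.4 12.4" --pt "-0.5 0.4 12.4" --roll '[0,0,0,0,0,0,0,0]' --grip '[1,1,1,1,-0.8,-0.8,-0.8,-0.8]'

```text
t: 31.5
ee_pos: [395.9, -340.0, 205.7]
tool_rot: [-0.004, 1.0, 0.002, 0.012]
contact_force: [0.2, 1.5, 6.5]
opening: 37.2
```

Request:
drive_tool --pt "0 0 0" --pt "0 0 0" --pt "0 0 -2" --pt "0 0 -8" --pt "0 0 -12" --pt "0 0 -12" --pt "0 0 -12" --pt "0 0 -12" --roll '[0,0,0,0,0,0,0,0]' --grip '[-0.8,-0.8,-0.8,-0.8,-0.8,-0.8,-0.8,-0.8]'

```text
t: 32.5
ee_pos: [392.8, -340.8, 323.9]
tool_rot: [-0.005, 1.0, 0.002, 0.011]
contact_force: [-0.7, 0.8, -1.5]
opening: 36.9
```

Request:
drive_tool --pt "12.3 -41.8 0" --pt "12.3 -41.8 0" --pt "12.3 -41.8 0" --pt "12.3 -41.8 0" --pt "12.3 -41.8 0" --pt "12.3 -41.8 0" --pt "12.3 -41.8 0" --pt "12.3 -41.8 0" --roll '[0,0,0,0,0,0,0,0]' --grip '[-0.8,-0.8,-0.8,-0.8,-0.8,-0.8,-0.8,-0.8]'

```text
t: 33.5
ee_pos: [514.5, 81.4, 329.1]
tool_rot: [-0.006, 1.0, 0.005, 0.009]
contact_force: [-0.0, -0.1, -1.3]
opening: 36.9
```

Request:
drive_tool --pt "0 0 0" --pt "0 0 0" --pt "0 0 0" --pt "0 0 0" --pt "0 0 0" --pt "0 0 0" --pt "0 0 0" --pt "0 0 0" --roll '[0,0,0,0,0,0,0,0]' --grip '[-0.8,-0.8,-0.8,-0.8,-0.8,-0.8,-0.8,-0.8]'

```text
t: 34.5
ee_pos: [514.5, 81.5, 329.1]
tool_rot: [-0.006, 1.0, 0.005, 0.009]
contact_force: [0.4, 0.8, -2.0]
opening: 37.3
```

Request:
drive_tool --pt "0.2 0.6 4" --pt "0.2 0.6 8" --pt "0.2 0.6 10.3" --pt "0.2 0.6 10.8" --pt "0.2 0.6 10.8" --pt "0.2 0.6 10.8" --pt "0.2 0.6 10.8" --pt "0.2 0.6 10.8" --roll '[0,0,0,0,0,0,0,0]' --grip '[-0.8,-0.8,-0.8,-0.8,-0.8,-0.8,0.6,0.6]'

```text
t: 35.5
ee_pos: [518.7, 76.8, 221.8]
tool_rot: [-0.006, 1.0, 0.005, 0.01]
contact_force: [0.0, -0.2, 0.6]
opening: 68.1
```

Request:
drive_tool --pt "0 0 0" --pt "0 0 0" --pt "0 0 -6" --pt "0 0 -12" --pt "0 0 -12" --pt "0 0 -12" --pt "0 0 -12" --pt "0 0 -12" --roll '[0,0,0,0,0,0,0,0]' --grip '[0.6,1,1,1,1,1,1,1]'

```text
t: 36.5
ee_pos: [516.2, 75.3, 340.0]
tool_rot: [-0.006, 1.0, 0.005, 0.008]
contact_force: [-0.1, -0.4, 0.6]
opening: 85.6
```

Request:
drive_tool --pt "-3.7 41 0" --pt "-3.7 41 2" --pt "-3.7 41 3" --pt "-3.7 41 3" --pt "-3.7 41 3" --pt "-3.7 41 3" --pt "-3.7 41 3" --pt "-3.7 41 3" --roll '[0,0,0,0,0,0,0,0]' --grip '[1,1,1,1,1,1,1,1]'

```text
t: 37.5
ee_pos: [482.7, -337.0, 302.5]
tool_rot: [-0.007, 1.0, 0.003, 0.007]
contact_force: [-0.3, 0.4, 0.6]
opening: 84.9
```

Request:
drive_tool --pt "0 0 0" --pt "0 0 0" --pt "0 0 0" --pt "0 0 0" --pt "0 0 0" --pt "0 0 0" --pt "0 0 0" --pt "0 0 0" --roll '[0,0,0,0,0,0,0,0]' --grip '[1,1,1,1,1,1,1,1]'

```text
t: 38.5
ee_pos: [482.6, -337.1, 302.5]
tool_rot: [-0.007, 1.0, 0.003, 0.007]
contact_force: [0.4, -1.3, 0.6]
opening: 85.5
```

Run:
```python
from h import *
s=state();print(s['t'],np.round(s['ee_pos'],1),np.round(s['tool_rot'],3))
a=camera('wrist');b=camera('top')
b=cv2.resize(b[150:290,160:500],None,fx=1.8,fy=1.8,interpolation=cv2.INTER_CUBIC)
v=np.zeros((340+b.shape[0],640,3),np.uint8);v[:340]=a[:340];v[340:,:b.shape[1]]=b;cv2.imwrite('pics/w7.png',v)
```

```text
38.5 [ 482.6 -337.1  302.5] [-0.007  1.     0.003  0.007]
```

View pics/w7.png

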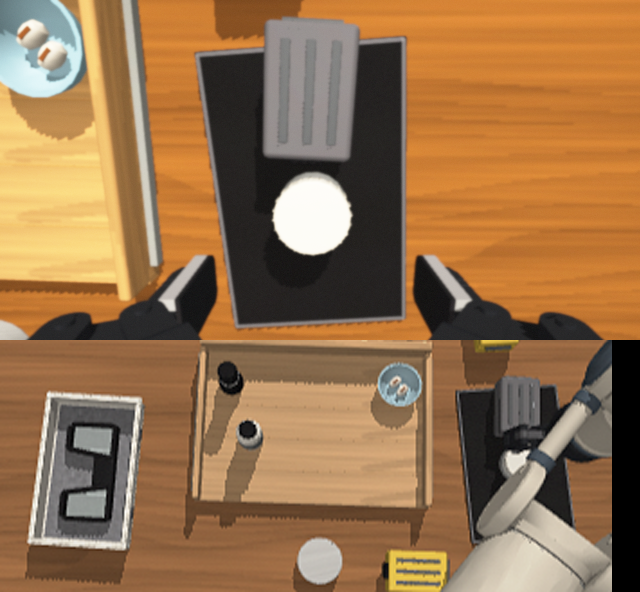

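The spray bottle stands at its place on the tray, the frame lies in the box, and the jar at (312,213) lies centred between the fingers.

Request:
drive_tool --pt "-0.3 -0.2 5" --pt "-0.3 -0.2 10" --pt "-0.3 -0.2 11.4" --pt "-0.3 -0.2 11.4" --pt "-0.3 -0.2 11.4" --pt "-0.3 -0.2 11.4" --pt "-0.3 -0.2 11.4" --pt "-0.3 -0.2 11.4" --roll '[0,0,0,0,0,0,0,0]' --grip '[1,1,1,1,-0.5,-0.5,-0.5,-0.5]'

```text
t: 39.6
ee_pos: [481.9, -334.1, 191.5]
tool_rot: [-0.005, 1.0, 0.003, 0.009]
contact_force: [0.7, -0.8, 5.8]
opening: 55.0
```

Request:
drive_tool --pt "0 0 0" --pt "0 0 -2" --pt "0 0 -6" --pt "0 0 -10" --pt "0 0 -10" --pt "0 0 -10" --pt "0 0 -10" --pt "0 0 -10" --roll '[0,0,0,0,0,0,0,0]' --grip '[-0.5,-0.5,-0.5,-0.5,-0.5,-0.5,-0.5,-0.5]'

```text
t: 40.6
ee_pos: [480.0, -335.0, 290.0]
tool_rot: [-0.006, 1.0, 0.003, 0.008]
contact_force: [-0.5, -0.5, -1.5]
opening: 55.0
```

Request:
drive_tool --pt "3.4 -32 0" --pt "3.4 -32 0" --pt "3.4 -32 0" --pt "3.4 -32 0" --pt "3.4 -32 0" --pt "3.4 -32 0" --pt "3.4 -32 0" --pt "3.4 -32 0" --roll '[0,0,0,0,0,0,0,0]' --grip '[-0.5,-0.5,-0.5,-0.5,-0.5,-0.5,-0.5,-0.5]'

```text
t: 41.6
ee_pos: [512.2, -16.1, 293.9]
tool_rot: [-0.006, 1.0, 0.002, 0.008]
contact_force: [-1.1, -0.6, -1.2]
opening: 54.7
```

Request:
drive_tool --pt "0.1 0 4" --pt "0.1 0 7" --pt "0.1 0 8.3" --pt "0.1 0 8.7" --pt "0.1 0 8.7" --pt "0.1 0 8.7" --pt "0.1 0 8.7" --pt "0.1 0 8.7" --roll '[0,0,0,0,0,0,0,0]' --grip '[-0.5,-0.5,-0.5,-0.5,-0.5,-0.5,1,1]'

```text
t: 42.6
ee_pos: [514.7, -15.1, 207.6]
tool_rot: [-0.006, 1.0, 0.002, 0.008]
contact_force: [0.9, -0.1, 0.7]
opening: 85.0
```

Request:
drive_tool --pt "0 0 0" --pt "0 0 0" --pt "0 0 -6" --pt "0 0 -10" --pt "0 0 -10" --pt "0 0 -10" --pt "0 0 -10" --pt "0 0 -10" --roll '[0,0,0,0,0,0,0,0]' --grip '[1,1,1,1,1,1,1,1]'

```text
t: 43.6
ee_pos: [512.9, -16.1, 306.2]
tool_rot: [-0.006, 1.0, 0.002, 0.007]
contact_force: [0.1, -0.0, -0.3]
opening: 85.3
```

Request:
drive_tool --pt "5 31.7 0" --pt "5 31.7 0" --pt "5 31.7 0" --pt "5 31.7 0" --pt "5 31.7 0" --pt "5 31.7 0" --pt "5 31.7 0" --pt "5 31.7 0" --roll '[0,0,0,0,0,0,0,0]' --grip '[1,1,1,1,1,1,1,1]'

```text
t: 44.6
ee_pos: [564.4, -331.5, 303.4]
tool_rot: [-0.006, 1.0, 0.003, 0.007]
contact_force: [1.3, 0.5, -0.3]
opening: 85.2
```

Request:
drive_tool --pt "-0.2 0.2 5" --pt "-0.2 0.2 10" --pt "-0.2 0.2 11.6" --pt "-0.2 0.2 11.6" --pt "-0.2 0.2 11.6" --pt "-0.2 0.2 11.6" --pt "-0.2 0.2 11.6" --pt "-0.2 0.2 11.6" --roll '[0,0,0,0,0,0,0,0]' --grip '[1,1,1,1,-0.5,-0.5,-0.5,-0.5]'

```text
t: 45.6
ee_pos: [564.8, -332.5, 191.1]
tool_rot: [-0.005, 1.0, 0.003, 0.009]
contact_force: [-0.0, 1.4, 5.3]
opening: 59.8
```

Request:
drive_tool --pt "0 0 0" --pt "0 0 -2" --pt "0 0 -6" --pt "0 0 -10" --pt "0 0 -10" --pt "0 0 -10" --pt "0 0 -10" --pt "0 0 -10" --roll '[0,0,0,0,0,0,0,0]' --grip '[-0.5,-0.5,-0.5,-0.5,-0.5,-0.5,-0.5,-0.5]'

```text
t: 46.6
ee_pos: [562.8, -333.3, 289.3]
tool_rot: [-0.005, 1.0, 0.003, 0.008]
contact_force: [-0.4, 0.4, -1.8]
opening: 59.8
```

Request:
drive_tool --pt "-4.9 -22.4 0" --pt "-4.9 -22.4 0" --pt "-4.9 -22.4 0" --pt "-4.9 -22.4 0" --pt "-4.9 -22.4 0" --pt "-4.9 -22.4 0" --pt "-4.9 -22.4 0" --pt "-4.9 -22.4 0" --roll '[0,0,0,0,0,0,0,0]' --grip '[-0.5,-0.5,-0.5,-0.5,-0.5,-0.5,-0.5,-0.5]'

```text
t: 47.6
ee_pos: [512.7, -110.6, 290.6]
tool_rot: [-0.005, 1.0, 0.002, 0.008]
contact_force: [0.5, 0.0, -1.6]
opening: 59.7
```

Request:
drive_tool --pt "0.1 -0.1 4" --pt "0.1 -0.1 7" --pt "0.1 -0.1 8.1" --pt "0.1 -0.1 8.4" --pt "0.1 -0.1 8.4" --pt "0.1 -0.1 8.4" --pt "0.1 -0.1 8.4" --pt "0.1 -0.1 8.4" --roll '[0,0,0,0,0,0,0,0]' --grip '[-0.5,-0.5,-0.5,-0.5,-0.5,-0.5,1,1]'

```text
t: 48.6
ee_pos: [515.2, -108.7, 207.5]
tool_rot: [-0.005, 1.0, 0.002, 0.009]
contact_force: [0.2, 0.0, 0.6]
opening: 85.2
```

Request:
drive_tool --pt "0 0 0" --pt "0 0 0" --pt "0 0 -6" --pt "0 0 -10" --pt "0 0 -13" --pt "-3 5 -15" --pt "-8 15 -15" --pt "-14 25 -15" --roll '[0,0,0,0,0,0,0,0]' --grip '[1,1,1,1,1,1,1,1]'

```text
t: 49.6
ee_pos: [423.5, -272.1, 354.8]
tool_rot: [-0.005, 1.0, 0.003, 0.009]
contact_force: [0.3, -0.2, -0.3]
opening: 85.3
```

Run:
```python
from h import *
s=state();print(s['t'],np.round(s['ee_pos'],1));im=camera('top');sc=camera('scene');cv2.imwrite('pics/t9full.png',im)
a=cv2.imread('pics/top0.png')
r=lambda i:cv2.resize(i[140:255,170:410],None,fx=2.5,fy=2.5,interpolation=cv2.INTER_CUBIC)
cv2.imwrite('pics/t9.png',np.vstack([r(a),r(im)]))
for i in(a,im):
    h=cv2.cvtColor(i,cv2.COLOR_BGR2HSV);w=(h[...,1]<50)&(h[...,2]>170);g=(h[...,1]<70)&(h[...,2]>60)&(h[...,2]<=170);k=h[...,2]<50
    for nm,m,(y0,y1,x0,x1) in(('jar',w,(188,220,318,346)),('dry',g,(184,224,350,384)),('cap',k,(190,206,288,304)),('torch',k,(158,182,276,300))):
        q=np.zeros_like(m);q[y0:y1,x0:x1]=m[y0:y1,x0:x1];c=max(blobs(q,5),key=lambda b:b[1]);print(nm,c[:2],end=' ')
    print()
```

```text
49.6 [ 423.5 -272.1  354.8]
jar ([331.5, 202.5], 332) dry ([367.0, 202.4], 747) cap ([296.0, 199.2], 68) torch ([287.3, 170.7], 168) 
jar ([332.5, 202.7], 326) dry ([367.5, 201.8], 730) cap ([297.1, 199.3], 68) torch ([287.3, 170.7], 170)
```

View pics/t9.png

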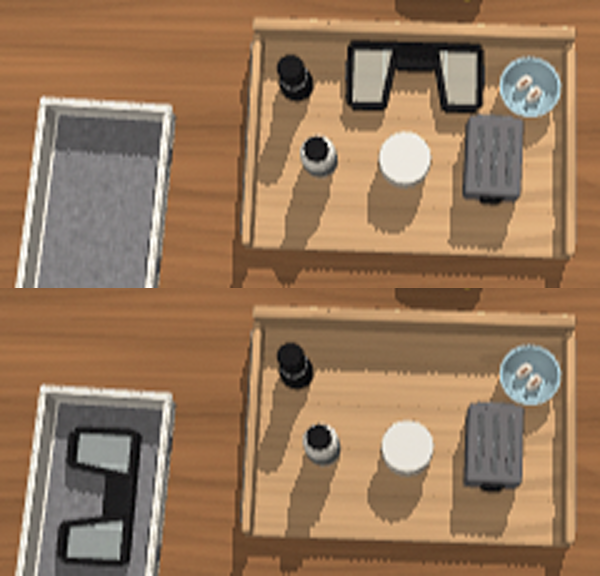

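The before/after views match: the jar, cap and dry box are each about 1 px (3 mm) from where they started, and the dish and torch are unmoved. The frame lies flat in the box. I'm handing in.

```bash
python3 -c "
from bench import *
print(finish_job())"
```

```text
the job is handed in; nothing more can be done
None
```

I stood the dry box, jar and spray bottle on the mat, then drew the lens frame forward by its lens rims. I gripped it by the bridge, laid it face down in the mask box, and put the three back on the tray. The job was handed in at about 50 s of the 131 s allowed; no verdict is reported.

- **Front row:** in the last top view the jar, bottle and dry box are each about 1 px (roughly 3 mm) from where they stood. They look upright, and the dry box points front to back.
- **Dish and torch:** the torch is at the same pixel as at the start; the dish I checked by eye only, and it looks unmoved.
- **Lens frame:** it looks flat and inside the mask box in both the wrist and top views. I did not measure its final height or tilt.
- **Robot:** the gripper was open and clear of everything at hand-in, and the highest tool force I read was about 7 N.

Two checks disagreed slightly. The top camera placed things about 4 mm short in x compared with the wrist camera, so I corrected for that when grasping. The tool also picked up about 0.02 rad of tilt after the long sweep back from the mask box, which I allowed for when putting the three things back.

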